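# Turn the label roll round in the label printer

### The arm

A 6-joint arm with a two-finger parallel gripper is mounted at the origin on the work surface. World frame = base frame: x ahead of the robot, y to its left, z up, the work surface at z = 0. Lengths are in mm, angles in rad, forces in N, time in s.
With the tool pointing down it reaches from about 300 to 850 mm from the base axis. Payload 4.2 kg.
Tool frame: the origin (TCP) lies on the front face of the gripper's body, between the roots of the fingers; the fingertips stand 78 mm ahead of it and the grasp point (between the pads) lies 60 mm ahead of it (r.tips_ahead is the distance from the TCP to the fingertips, in mm); z points along the fingers, y is the line along which they close (so a half turn about z gives the same grasp; the last joint's range is limited). The gripper opens to 91 mm and grips with 3 to 60 N. Pads are 32 mm wide; open, the fingers measure 118 mm over their backs; the gripper's body (76 mm by 178 mm) begins 60 mm behind the grasp point.
Start: joints at [-1.131, 0.32, 1.565, -0, 1.257, -0.02], TCP at [255.17, -515.29, 292.276] pointing down, gripper open.
Joint ranges: [-3.11, 3.11], [-0.84, 2.01], [0.21, 2.61], [-1.34, 4.49], [0.05, 2.63], [-2.56, 2.56]. Speed limits (rad/s): [2.57, 2.57, 3.14, 3.14, 3.14, 3.14].

### API

Orientations are given as a rotation vector (axis times angle).
In Python, from rig import r gives the robot as it stands.
- The arm moves only by the tool servo_tool, never from a script. Its arguments are lists of equal length, an entry for each row: "slide": the shift along the tool's x, y, z in mm, a list of three; "rotation": the turn, a rotation vector about the tool's x, y, z in rad, a list of three; "claw": the closure in counts, from 0 (fully open) to 255 (shut). In form: {"slide": [[x, y, z], ...], "rotation": [[wx, wy, wz], ...], "claw": [claw, ...]}. A call has 1 to 10 rows; each row shifts and turns the commanded pose from where the row before left it, along the tool's axes as they then stand; what a row does not reach is not made up. A row lasts 1/12 s, in which the tool goes at most 41.7 mm and 7.16 degrees, less where a joint would pass 70% of its speed; a pose out of reach is approached as far as the arm can. A call is refused whole if a number of a shift passes 41.7 or a number of a turn 0.125, either way. A call with a gripper value outside its range is refused whole. The fingers move at their own pace and stop on an object; the grip force is fixed at half the most. Time passes only in rows, so rows that do not move let the fingers close. It gives the time, the measured TCP pose, the force, the opening and the grip force at its end, in the units of the state.
- r.read_state(): the state, without advancing time (a new reading comes with each control period).
- r.get_image(name): name is "side" or "top" or "wrist"; returns (picture, depth): 480x640x3 uint8, red, green, blue; 480x640 float32, mm along the optical axis (not along the pixel's ray), 0 where there is no reading.
- r.get_calibration(name): a dict with "mtx" (3x3 intrinsics, pixels), "R" (3x3) and "t" (3): a world point X has camera coordinates R X + t. Camera axes: x right, y down, z forward; pixel columns grow to the right and rows downward; lengths in mm; the calibration is good to about 2 mm. A picture is of the moment at which its call begins: read the wrist's pose just before it. get_calibration takes no time and is no camera call; for the wrist camera it gives the pose at the moment of the call.
- r.close_job(): hands the job in; it is judged then, once.
The state is a dict: "clock": time; "joints": joint angles; "qvel": joint speeds; "joint_efforts": joint torques, N m; "eef_pos": TCP position; "orientation": TCP orientation; "force": force on the tool from outside, world axes, zero at the start; "ft_torque": the same for the moment, N m; "gripper_width": finger opening in mm; "grasp_force": force on a finger pad.
Only numpy, scipy, OpenCV 4.12 (cv2) and the standard library are available. Lean on these libraries where they do the work, as an engineer would, in place of code of your own. Each camera call takes 0.05 s, during which the arm holds its last target. There are 200 camera calls.

### The job

The part-used label roll was dropped into the label printer the wrong way round. Lift it out, turn it end for end so that the wide flange of its spindle comes on the feed-button side (the left of someone facing the label exit), and lower it, without dropping it, back into the two slotted brackets until both spindle ends rest on the bottom of their slots. Then close the lid fully, leaving the other things on the bench where they are.

Things in the scene. Friction and masses are not known exactly. Their poses are not given: they have to be found in the camera images.
- printer: Desktop label printer, fixed, light grey plastic; lower half 236 mm long (x), 200 mm wide (y), side walls 75 mm high. Origin: on the bench under its centre; x points from its front (label exit) to its rear (lid hinge), y to the feed-button side (left of someone facing the label exit), z up. Inside, the print mechanism fills x < -0.058 m (up to 75 mm high); the rear wall starts at x = 0.108 m.
- cradle (a point): Where the roll's centre belongs: on the spindle's axis when its ends rest on the slot floors (68 mm above the bench), midway between the brackets, straight above the printer's origin. Axes as the printer's; the spindle lies along y.
- slot_left (a point): Slot of the bracket on the feed-button side, at axle height, 65 mm from the cradle point (printer's y = +0.065 m). Grey bracket 9 mm thick; inner faces of the two brackets 121 mm apart. Upright U slot 18 mm wide, open at the top: floor 62 mm above the bench, straight sides up to 82 mm, flared above to about 39 mm wide; bracket top 96 mm above the bench.
- slot_right (a point): The same on the other side (printer's y = -0.065 m).
- feed_button (a point): Round white feed button, 13 mm across, on the small panel at the front corner of the printer, on its +y side (a landmark only; it is not to be pressed).
- roll (a point): Centre of the loose label roll with its spindle (about 170 g). y axis: along the spindle, to the flange end. White paper 50 mm in diameter, 100 mm wide; black spindle 12 mm in diameter, 150 mm long. Wide flange at the +y end, small clip (22 mm disc, 46 mm bar) at the -y end; 111 mm over both. At the start it rests in the slots, flange on the printer's -y side.
- flange (a point): Centre of the wide grey flange (disc 84 mm in diameter, 3 mm thick, against the paper's end), on the spindle's axis, 52 mm from the roll's centre.
- lid (a joint): Lid angle: 0 closed, growing as it opens, stop at 2.0 rad; it starts open between 1.7 and 1.85. A stiff friction hinge (0.5 N m; the lid weighs 0.34 kg) holds it wherever it is left, so it must be pushed all the way, with up to about 5 N near its free edge.
- lid_hinge (a point): Middle of the hinge line, on the rear top edge of the printer (x = 0.114 m in the printer's frame, 75 mm above the bench). The hinge runs along the printer's y. The point's axes turn with the lid; with the lid closed they are the printer's.
- lid_push (a point): Point on the outside of the lid near its free front edge: 180 mm from the hinge towards the front, 85 mm above the lid's rim plane (closed: 160 mm above the bench). The lid is a shell 232 mm long, 200 mm wide, 85 mm deep; its flat top ends 190 mm from the hinge, where the front slopes down to a 32 mm lip.
- spare_roll: Bystander: full label roll standing on end beside the printer, paper, 96 mm in diameter, 100 mm high. Origin under its centre.
- stamp: Bystander: black self-inking stamp, 72 x 46 x 90 mm, standing before the printer. Origin under its centre.
- cutter: Bystander: flat grey carton cutter, 147 x 22 x 14 mm. Origin under its centre.
- marker: Bystander: flat black marker pen, 123 x 20 x 15 mm, lying behind the printer. Origin under its centre.
- stapler: Bystander: desk stapler, 150 x 36 x 60 mm. Origin under its centre.
- tape_gun: Bystander: dark green hand tape dispenser lying on its side, about 245 x 130 x 75 mm. Origin under its centre.

How it is judged:
By the outcome, as a careful person would: the job done as asked, in the order asked, and still so for the second after the job is handed in, with the robot touching nothing.
It also fails if it takes over 67 s, if anything falls off the work surface, if the arm or the gripper's body presses on something with over 40 N, if the wrist force passes 120 N, or if a joint passes its speed limit or range.

## Working session

There is one attempt and no reset: what is moved stays moved. The work goes in short steps, Python scripts to look and compute and a tool call to move; the robot and the scene stay as the last step left them, time stands still between calls to the robot, and variables do not carry over. Pictures are saved under pics/ and viewed, at most 10 in all, crops included, and the job is handed in when it is done.

Besides the shell and the picture viewer there is one more tool, called as name(argument=value, ...) on one line, values as JSON. servo_tool: Moves the arm, as the interface text tells. Its arguments: {"type":"object","properties":{"slide":{"type":"array","items":{"type":"array","items":{"type":"number"}}},"rotation":{"type":"array","items":{"type":"array","items":{"type":"number"}}},"claw":{"type":"array","items":{"type":"number"}}},"required":["slide","rotation","claw"]}

```bash
ls; mkdir -p pics
cat > h.py <<'E'
import numpy as np, cv2
from rig import r
def grab(n):
    c=r.get_calibration(n); im,d=r.get_image(n); return im,d,c
def cloud(d,c):
    K=c["mtx"];v,u=np.mgrid[:480,:640]
    P=np.stack([(u-K[0][2])/K[0][0]*d,(v-K[1][2])/K[1][1]*d,d],-1)
    return (P-np.array(c["t"]))@np.array(c["R"])   # R^T (P-t)
E
python3 - <<'E'
from h import *
for n in ("top","side"):
    im,d,c=grab(n); cv2.imwrite(f"pics/{n}0.png",im[:,:,::-1]); W=cloud(d,c); np.save(n+"0.npy",W); np.save(n+"d.npy",d)
    print(n,(-np.array(c["R"]).T@c["t"]).round(), np.array(c["R"])[2].round(2))
s=r.read_state();print(s)
E
```

```text
pics
top [ 276.   73. 1615.] [ 0.16  0.   -0.99]
side [1217.  375. 1260.] [-0.51 -0.22 -0.83]
{'clock': 0.1, 'joints': array([-1.13100247e+00,  3.20219210e-01,  1.56553034e+00, -3.37062047e-05,
        1.25741752e+00, -1.99800780e-02]), 'qvel': array([ 8.66497992e-04, -1.87550620e-03, -3.53204771e-03, -8.03687247e-04,
        5.49669179e-05, -6.94639976e-04]), 'joint_efforts': array([ 4.20868373e-04, -4.13333702e+01, -2.32509685e+01,  7.29173748e-02,
        4.22173133e-02, -5.98773067e-05]), 'eef_pos': array([ 255.01893225, -514.99218937,  291.51966002]), 'orientation': array([-3.05744751e+00, -7.15533305e-01,  5.64289342e-04]), 'force': array([-0.28011225,  0.44877529,  0.02246062]), 'ft_torque': array([-0.0259346 ,  0.0381979 , -0.06243709]), 'grasp_force': 0.0, 'gripper_width': 91.20245808742357}
```

View pics/top0.png

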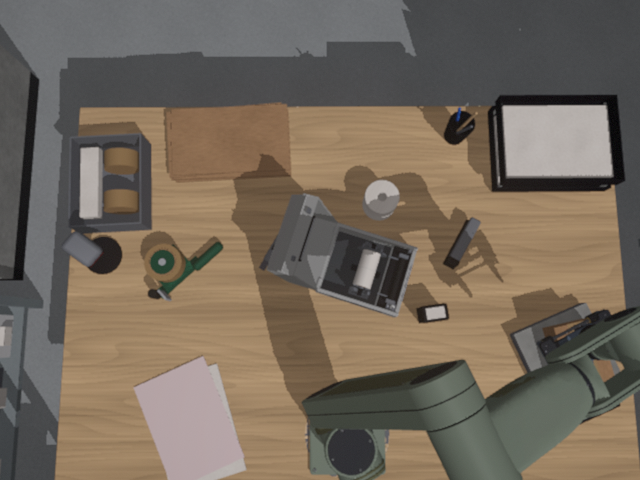

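View pics/side0.png

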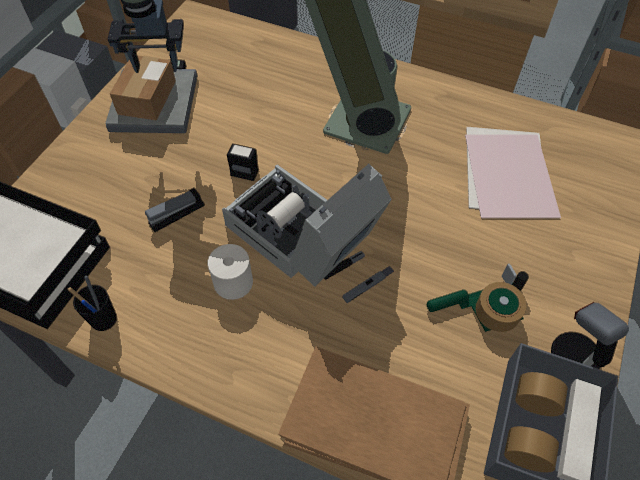

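The top view shows the printer centred near px (365,268). The lid hinge is to the left (world +y), the label exit to the right, the roll at (368,270) and the stamp at (433,313). I'll build a rectified height map next.

Run:
```python
from h import *
W=np.load("top0.npy"); im=cv2.imread("pics/top0.png")
P=W[268,368];print("roll px",P, "spare",W[200,382],"stamp",W[313,433])
# rectified views 2px/mm: left colour, right height
x0,x1,y0,y1=400,760,-250,250   # world
def rect(W,im,s=1.5):
    H=np.zeros((int((x1-x0)*s),int((y1-y0)*s)));C=np.zeros(H.shape+(3,),np.uint8)
    p=W.reshape(-1,3);c=im.reshape(-1,3);o=np.argsort(p[:,2]);p=p[o];c=c[o]
    u=((y1-p[:,1])*s).astype(int);v=((x1-p[:,0])*s).astype(int)
    k=(u>=0)&(v>=0)&(u<H.shape[1])&(v<H.shape[0])
    for du in(0,1,2):
      for dv in (0,1,2):
        uu=np.minimum(u[k]+du,H.shape[1]-1);vv=np.minimum(v[k]+dv,H.shape[0]-1)
        H[vv,uu]=p[k,2];C[vv,uu]=c[k]
    return H,C
H,C=rect(W,im)
M=cv2.applyColorMap(np.clip(H*0.8,0,255).astype(np.uint8),cv2.COLORMAP_JET)
a=cv2.resize(im[180:330,250:450],(800,600),interpolation=cv2.INTER_CUBIC)
cv2.imwrite("pics/topcrop.png",a)
# rim band
sel=(np.abs(W[...,2]-75)<5)
b=[ (W[...,0]>420)&(W[...,0]<760)&(W[...,1]>-260)&(W[...,1]<150)]
k=sel&b[0]
print(k.sum(), cv2.minAreaRect(W[k][:,:2].astype(np.float32)))
k=(np.abs(W[...,2]-96)<4)&b[0]; print(np.c_[W[k].round(),np.argwhere(k)][:80:2])
```

```text
roll px [449.42265551 -58.2826862   92.02744017] spare [ 657.11987253 -109.12884174   16.05182166] stamp [ 327.51436066 -232.0951852    85.02848344]
1166 ((540.6629638671875, -33.25215148925781), (326.1202697753906, 239.9625701904297), 89.78795623779297)
[[ 695. -101.   97.  180.  382.]
 [ 693.  -85.   92.  181.  376.]
 [ 692.  -96.   97.  181.  380.]
 [ 691. -101.  100.  181.  382.]
 [ 692. -115.   98.  181.  387.]
 [ 689.  -87.   96.  182.  377.]
 [ 689.  -98.   96.  182.  381.]
 [ 690. -115.   93.  182.  387.]
 [ 689. -123.   96.  182.  390.]
 [ 686.  -76.   98.  183.  373.]
 [ 687.  -87.   96.  183.  377.]
 [ 686.  -92.   99.  183.  379.]
 [ 687.  -99.   94.  183.  381.]
 [ 686. -104.   99.  183.  383.]
 [ 686. -112.   99.  183.  386.]
 [ 686. -123.   96.  183.  390.]
 [ 684.  -73.   96.  184.  372.]
 [ 683.  -81.   97.  184.  375.]
 [ 683.  -98.   97.  184.  381.]
 [ 683. -106.   99.  184.  384.]
 [ 683. -123.   97.  184.  390.]
 [ 684. -132.   94.  184.  393.]
 [ 680.  -73.   98.  185.  372.]
 [ 681.  -79.   97.  185.  374.]
 [ 680.  -84.   99.  185.  376.]
 [ 681.  -90.   97.  185.  378.]
 [ 682.  -96.   93.  185.  380.]
 [ 680. -104.   97.  185.  383.]
 [ 681. -109.   96.  185.  385.]
 [ 681. -123.   95.  185.  390.]
 [ 680. -134.  100.  185.  394.]
 [ 678.  -70.   98.  186.  371.]
 [ 678.  -76.   94.  186.  373.]
 [ 679.  -85.   92.  186.  376.]
 [ 677.  -92.   99.  186.  379.]
 [ 679. -104.   92.  186.  383.]
 [ 678. -109.   97.  186.  385.]
 [ 677. -117.   99.  186.  388.]
 [ 677. -128.  100.  186.  392.]
 [ 678. -137.   94.  186.  395.]]
```

View pics/topcrop.png

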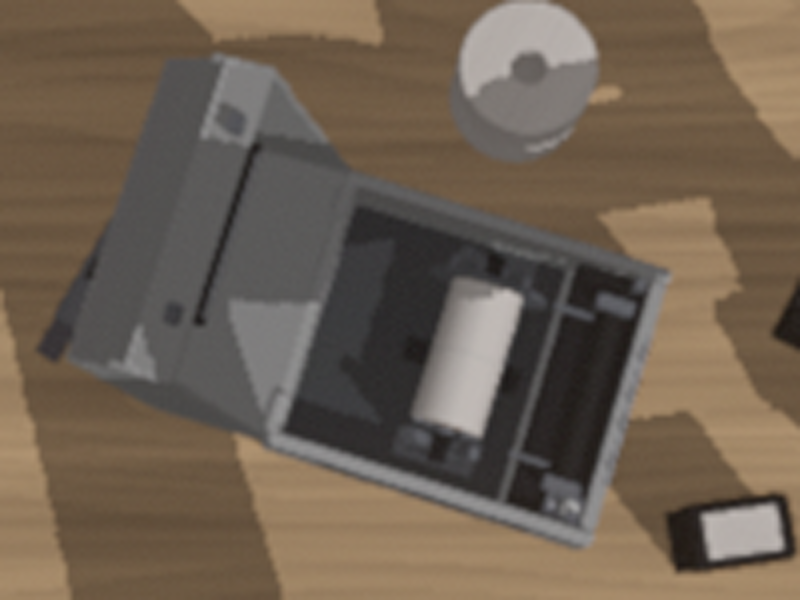

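Crop: the rim corners at z=75 are front-right (665,272), front-left (590,545), rear-left (275,440) and rear-right (350,175). The white feed button at (572,507) is on the robot-facing side, and the flange is at the far end. Next is the coarse printer pose.

```bash
cat >> h.py <<'E'
def ray(c,uv,z):
    K=np.array(c["mtx"]);R=np.array(c["R"]);t=np.array(c["t"])
    o=-R.T@t; q=R.T@np.linalg.inv(K)@np.array([uv[0],uv[1],1.]); return o+q*(z-o[2])/q[2]
E
python3 - <<'E'
from h import *
c=r.get_calibration("top")
pts=[ray(c,(250+a/4-.4,180+b/4-.4),75)[:2] for a,b in [(665,272),(590,545),(275,440),(350,175)]]
for p in pts: print(p.round(1))
fr,fl,rl,rr=pts
x=(rl-fl)+(rr-fr); print("yaw",np.arctan2(x[1],x[0]),np.linalg.norm(rl-fl),np.linalg.norm(fr-fl),np.linalg.norm(rr-rl))
ex=x/np.linalg.norm(x); print("origin from front", (fr+fl)/2+118*ex)
W=np.load("top0.npy");im=cv2.imread("pics/top0.png").astype(int)
m=(im.min(2)>125)&(W[...,2]>70)&(W[...,2]<98)&(W[...,0]>380)&(W[...,0]<520)&(abs(W[...,1]+55)<60)
print("paper",m.sum(),W[m].mean(0)); rc=cv2.minAreaRect(W[m][:,:2].astype(np.float32));print(rc)
print("mount: wrist cam in tool", end=' ')
s=r.read_state();cw=r.get_calibration("wrist")
from scipy.spatial.transform import Rotation as Ro
T=Ro.from_rotvec(s["orientation"]).as_matrix()
print(T.T@(-np.array(cw["R"]).T@cw["t"]-s["eef_pos"]),(np.array(cw["R"])@T).round(2)); print(T.round(3)); print(cw["mtx"])
E
```

```text
[ 507.6 -193.1]
[ 320.5 -136.4]
[392.5  77. ]
[576.8  24.2]
yaw 1.254202498276293 225.2746875965389 195.50951247225 191.75644988160397
origin from front [450.81485552 -52.64942186]
paper 522 [445.11272785 -58.60748014  87.73188066]
((447.6695251464844, -59.194908142089844), (41.870296478271484, 100.34053039550781), 71.54679107666016)
mount: wrist cam in tool [ 7.83522293e+01  4.64518574e-02 -9.30795386e+01] [[ 0.    1.   -0.  ]
 [-0.96  0.   -0.28]
 [-0.28  0.    0.96]]
[[ 0.896  0.444 -0.001]
 [ 0.444 -0.896  0.001]
 [-0.    -0.002 -1.   ]]
[[383.29584584   0.         314.88367889]
 [  0.         383.29584584 237.03696377]
 [  0.           0.           1.        ]]
```

servo_tool(slide=[[23.6,-20.4,0],[23.6,-20.4,0],[23.6,-20.4,0],[23.6,-20.4,0],[23.6,-20.4,0],[23.6,-20.4,0],[23.6,-20.4,0],[23.6,-20.4,0],[23.6,-20.4,0],[23.6,-20.4,0]], rotation=[[0,0,0],[0,0,0],[0,0,0],[0,0,0],[0,0,0],[0,0,0],[0,0,0],[0,0,0],[0,0,0],[0,0,0]], claw=[0,0,0,0,0,0,0,0,0,0])

```text
clock: 0.93
eef_pos: [376.2, -226.2, 292.0]
orientation: [-3.059, -0.715, 0.001]
force: [0.7, -0.3, -0.0]
gripper_width: 91.4
grasp_force: 0.0
```

servo_tool(slide=[[23.6,-20.4,0],[23.6,-20.4,0],[23.6,-20.4,0],[23.6,-20.4,0],[23.6,-20.4,0],[23.6,-20.4,0]], rotation=[[0,0,0],[0,0,0],[0,0,0],[0,0,0],[0,0,0],[0,0,0]], claw=[0,0,0,0,0,0])

```text
clock: 1.43
eef_pos: [448.8, -53.6, 292.0]
orientation: [-3.059, -0.716, 0.001]
force: [0.5, -0.7, -0.2]
gripper_width: 90.9
grasp_force: 0.0
```

servo_tool(slide=[[0,0,0],[0,0,0],[0,0,0],[0,0,0],[0,0,0],[0,0,0],[0,0,0],[0,0,0]], rotation=[[0,0,0.112],[0,0,0.112],[0,0,0.112],[0,0,0.112],[0,0,0.112],[0,0,0.112],[0,0,0.112],[0,0,0]], claw=[0,0,0,0,0,0,0,0])

```text
clock: 2.1
eef_pos: [448.5, -55.2, 291.9]
orientation: [3.1, -0.51, -0.001]
force: [-0.7, -0.3, 0.0]
gripper_width: 91.5
grasp_force: 0.0
```

Run:
```python
from h import *
s=r.read_state();print(s)
im,d,c=grab("wrist");cv2.imwrite("pics/w1.png",im[:,:,::-1]);W=cloud(d,c);np.save("w1.npy",W)
np.savez("w1c.npz",**{k:np.array(c[k]) for k in("mtx","R","t")})
m=(im.min(2)>140)&(W[...,2]>60)&(W[...,2]<100)&(W[...,0]>380)&(W[...,0]<520)&(abs(W[...,1]+55)<70)
p=W[m];rc=cv2.minAreaRect(p[:,:2].astype(np.float32));print(m.sum(),rc,p[:,2].max())
```

```text
{'clock': 2.1, 'joints': array([-1.47822415e-01,  1.25446315e-01,  1.82558581e+00, -1.30464977e-04,
        1.19133161e+00,  1.74899737e+00]), 'qvel': array([-2.10255877e-03, -6.89748841e-05, -2.03453243e-03, -4.35635754e-04,
        1.25067029e-03, -1.50729741e-01]), 'joint_efforts': array([-1.52983877e-02, -2.98785031e+01, -2.27087313e+01,  1.61870616e-02,
       -8.33490374e-02,  8.09304938e-01]), 'eef_pos': array([448.47297622, -55.18622497, 291.92238065]), 'orientation': array([ 3.09982551e+00, -5.09754831e-01, -1.20812457e-03]), 'force': array([-0.69715845, -0.33575679,  0.02200327]), 'ft_torque': array([0.07381964, 0.05378215, 0.00177463]), 'grasp_force': 0.0, 'gripper_width': 91.50318975258466}
6970 ((445.67218017578125, -73.94264221191406), (85.35078430175781, 135.2661895751953), 73.72330474853516) 99.99498306437411
```

View pics/w1.png

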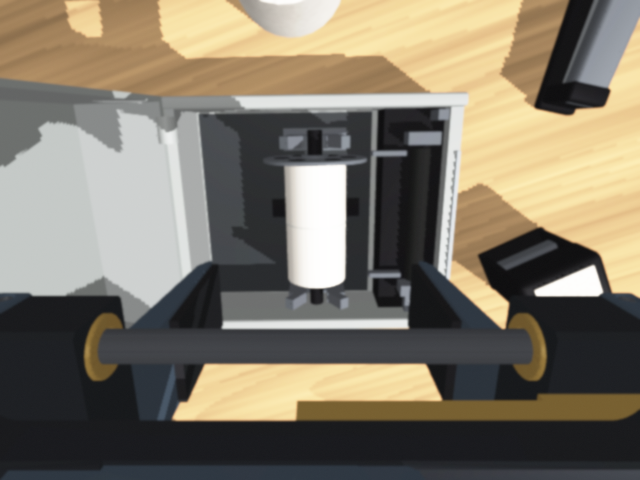

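The wrist view shows the white paper at columns 285–347, rows 163–283, with the flange at the top (row 160, printer −y). The spindle tips are at (315,133) and (317,297), and the rim's front-right corner at (465,95). I'll fit the cylinder and rim now.

Run:
```python
from h import *
from scipy.optimize import least_squares
W=np.load("w1.npy");im=cv2.imread("pics/w1.png");c=dict(np.load("w1c.npz"))
m=(im.min(2)>150)&(W[...,2]>60)&(W[...,2]<100)
m[:158]=0;m[290:]=0;m[:,:275]=0;m[:,355:]=0
p=W[m];print(m.sum(),p.min(0),p.max(0))
def f(q):
    a=np.array([np.cos(q[3])*np.cos(q[4]),np.sin(q[3])*np.cos(q[4]),np.sin(q[4])])
    v=p-[q[0],q[1],q[2]];v=v-np.outer(v@a,a);return np.linalg.norm(v,axis=1)-25
# axis dir = printer y
s=least_squares(lambda q:np.r_[f(q),(q[0]-450)*1e-3],[450,-55,68,2.82,0],loss="soft_l1");q=s.x
a=np.array([np.cos(q[3]),np.sin(q[3]),0]);t=(p-q[:3])@a
print("axis pt",q, "rms",np.std(f(q)),"extent",np.percentile(t,[.5,99.5]),"centre",q[:3]+a*np.percentile(t,[.5,99.5]).mean())
q0=q[:3]
for n,uv,z in [("farL",(180,97),75),("farR",(460,95),75),("frontTop",(465,97),75),("frontBot",(441,325),75),("nearL",(225,326),75),("nearR",(420,325),75),("flange",(315,160),68),("tipTop",(315,131),68),("tipBot",(317,303),68)]:
    w=ray(c,uv,z);print(n,w.round(1),"axial",((w-q0)@a).round(1))
# bracket clusters: heights 85-98 off paper
for nm,(r0,r1,c0,c1) in {"far":(125,156,275,355),"near":(285,312,280,352)}.items():
    w=W[r0:r1,c0:c1].reshape(-1,3);k=(w[:,2]>86)&(w[:,2]<100);w=w[k]; b=np.array([a[1],-a[0],0])
    print(nm,len(w),"axial",np.percentile((w-q0)@a,[5,50,95]).round(1),"lat",np.percentile((w-q0)@b,[2,50,98]).round(1),"z",np.percentile(w[:,2],[5,50,95]))
```

```text
6802 [386.08111417 -92.69330719  62.07875251] [501.00062781 -20.34071198  95.51700877]
axis pt [ 4.50902607e+02 -5.62794802e+01  6.85442062e+01  2.82780759e+00
 -7.72255577e-04] rms 0.8783316324525396 extent [-46.32510914  51.39209826] centre [448.49281803 -55.497489    68.54420617]
farL [576.  10.  75.] axial -98.5
farR [ 509.4 -192.3   75. ] axial -97.6
frontTop [ 506.8 -195.6   75. ] axial -96.1
frontBot [ 323.6 -133.3   75. ] axial 97.3
nearL [384.8  51.6  75. ] axial 96.2
nearR [ 329.6 -115.4   75. ] axial 97.1
flange [497.9 -72.1  68. ] axial -49.6
tipTop [519.5 -79.4  68. ] axial -72.4
tipBot [376.6 -33.2  68. ] axial 77.8
far 497 axial [-68.7 -64.5 -60.3] lat [-25.8 -12.   25.9] z [87.02219409 93.63331841 96.86267979]
near 530 axial [50.2 63.  69.3] lat [-25.3  -0.7  25. ] z [87.16492948 92.68165329 96.35060671]
```

Run:
```python
from h import *
W=np.load("w1.npy")
for rr,cc in [(207,277),(207,352),(207,262),(207,366),(250,270),(250,360),(170,270)]: print((rr,cc),np.median(W[rr-2:rr+3,cc-2:cc+3].reshape(-1,3),0).round(1))
# lid in printer frame from the top cloud
T=np.load("top0.npy").reshape(-1,3);S=np.load("side0.npy").reshape(-1,3);yw=1.257;o=np.array([450.7,-56.2])
R=np.array([[np.cos(yw),np.sin(yw)],[-np.sin(yw),np.cos(yw)]])
for n,P in(("top",T),("side",S)):
    q=np.c_[(P[:,:2]-o)@R.T,P[:,2]];k=(abs(q[:,1])<60)&(q[:,0]>118)&(q[:,0]<300)&(q[:,2]>80);q=q[k]
    for z in range(90,320,15):
        g=q[abs(q[:,2]-z)<7.5]
        if len(g)>3: print(n,z,len(g),g[:,0].min().round(),np.median(g[:,0]).round(),g[:,0].max().round())
```

```text
(207, 277) [463.  -21.4  16. ]
(207, 352) [439.2 -90.7  15.4]
(207, 262) [467.3  -6.9  15.1]
(207, 366) [ 434.7 -103.8   15. ]
(250, 270) [423.1   1.2  15.5]
(250, 360) [393.8 -85.4  15.3]
(170, 270) [498.6 -27.   15.4]
top 240 148 231.0 237.0 242.0
top 255 169 220.0 228.0 235.0
top 270 330 163.0 213.0 224.0
top 285 369 164.0 200.0 214.0
top 300 478 169.0 181.0 202.0
side 90 33 203.0 206.0 208.0
side 105 20 208.0 209.0 212.0
side 120 31 213.0 216.0 217.0
side 135 32 217.0 219.0 221.0
side 150 40 220.0 222.0 225.0
side 165 40 224.0 226.0 228.0
side 180 45 227.0 231.0 232.0
side 195 53 231.0 234.0 236.0
side 210 55 235.0 237.0 239.0
side 225 42 238.0 241.0 243.0
side 240 256 233.0 240.0 245.0
side 255 393 222.0 231.0 244.0
side 270 383 210.0 220.0 232.0
side 285 420 183.0 208.0 219.0
side 300 740 171.0 188.0 209.0
side 315 11 181.0 184.0 188.0
```

servo_tool(slide=[[0,0,25],[0,0,25],[0,0,0],[0,0,0]], rotation=[[0,0,-0.012],[0,0,0],[0,0,0],[0,0,0]], claw=[58,58,58,58])

```text
clock: 2.48
eef_pos: [448.1, -55.1, 241.6]
orientation: [3.104, -0.486, -0.005]
force: [0.6, -0.5, 0.5]
gripper_width: 70.9
grasp_force: 0.0
```

servo_tool(slide=[[0,0,25],[0,0,25],[0,0,25],[0,0,20],[0,0,12],[0,0,5],[0,0,0]], rotation=[[0,0,0],[0,0,0],[0,0,0],[0,0,0],[0,0,0],[0,0,0],[0,0,0]], claw=[58,58,58,58,58,58,58])

```text
clock: 3.07
eef_pos: [449.2, -55.3, 130.5]
orientation: [3.104, -0.487, 0.0]
force: [-0.7, 0.7, -0.0]
gripper_width: 70.4
grasp_force: 0.0
```

servo_tool(slide=[[0,0,0],[0,0,0],[0,0,0],[0,0,0],[0,0,0],[0,0,0],[0,0,0],[0,0,0]], rotation=[[0,0,0],[0,0,0],[0,0,0],[0,0,0],[0,0,0],[0,0,0],[0,0,0],[0,0,0]], claw=[180,180,180,180,180,180,180,180])

```text
clock: 3.73
eef_pos: [449.4, -55.3, 131.2]
orientation: [3.103, -0.488, 0.003]
force: [0.2, -0.1, 6.1]
gripper_width: 49.3
grasp_force: 30.0
```

servo_tool(slide=[[0,0,-8],[0,0,-12],[0,0,-20],[0,0,-20],[0,0,-20],[0,0,-20],[0,0,-15],[0,0,-10],[0,0,0]], rotation=[[0,0,0],[0,0,0],[0,0,0],[0,0,0],[0,0,0],[0,0,0],[0,0,0],[0,0,0],[0,0,0]], claw=[180,180,180,180,180,180,180,180,180])

```text
clock: 4.48
eef_pos: [449.4, -55.3, 257.4]
orientation: [-3.103, 0.488, -0.007]
force: [0.9, 0.2, -2.1]
gripper_width: 49.4
grasp_force: 30.0
```

Run:
```python
from h import *
s=r.read_state();print(s["eef_pos"],s["joints"].round(3),s["force"],s["grasp_force"])
im,d,c=grab("wrist");cv2.imwrite("pics/w2.png",im[:,:,::-1])
```

```text
[449.38244313 -55.29357632 257.42892613] [-0.148  0.154  1.884 -0.     1.099  1.735] [ 0.89869596  0.19303784 -2.10362798] 29.99921679496765
```

View pics/w2.png

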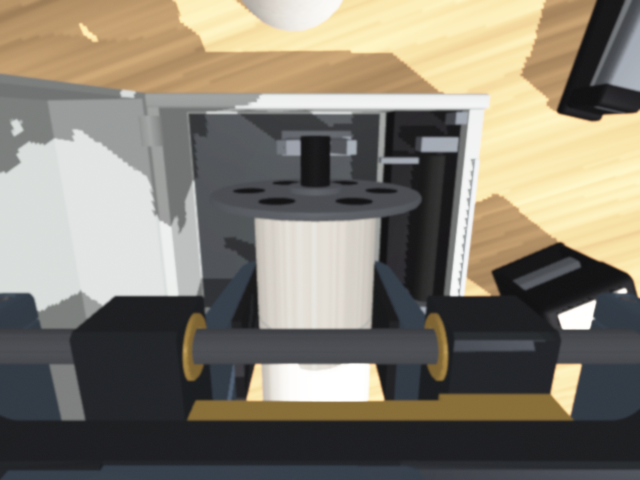

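The roll is held firmly and level: flange at row 200, spindle vertical at column 315, brackets clear. Now the half turn.

servo_tool(slide=[[0,0,0],[0,0,0],[0,0,0],[0,0,0],[0,0,0],[0,0,0],[0,0,0],[0,0,0],[0,0,0],[0,0,0]], rotation=[[0,0,-0.06],[0,0,-0.1],[0,0,-0.12],[0,0,-0.12],[0,0,-0.12],[0,0,-0.12],[0,0,-0.12],[0,0,-0.12],[0,0,-0.12],[0,0,-0.12]], claw=[180,180,180,180,180,180,180,180,180,180])

```text
clock: 5.37
eef_pos: [447.9, -55.1, 253.9]
orientation: [-2.884, -1.243, 0.004]
force: [0.2, 0.6, -2.1]
gripper_width: 49.7
grasp_force: 30.0
```

servo_tool(slide=[[0,0,0],[0,0,0],[0,0,0],[0,0,0],[0,0,0],[0,0,0],[0,0,0],[0,0,0],[0,0,0],[0,0,0]], rotation=[[0,0,-0.12],[0,0,-0.12],[0,0,-0.12],[0,0,-0.12],[0,0,-0.12],[0,0,-0.12],[0,0,-0.12],[0,0,-0.12],[0,0,-0.12],[0,0,-0.12]], claw=[180,180,180,180,180,180,180,180,180,180])

```text
clock: 6.2
eef_pos: [447.9, -55.1, 253.9]
orientation: [-1.678, -2.653, 0.002]
force: [0.1, 0.4, -2.2]
gripper_width: 49.4
grasp_force: 30.0
```

servo_tool(slide=[[0,0,0],[0,0,0],[0,0,0],[0,0,0],[0,0,0],[0,0,0],[0,0,0],[0,0,0],[0,0,0],[0,0,0]], rotation=[[0,0,-0.12],[0,0,-0.12],[0,0,-0.12],[0,0,-0.12],[0,0,-0.1],[0,0,-0.08],[0,0,-0.08],[0,0,0],[0,0,0],[0,0,0]], claw=[180,180,180,180,180,180,180,180,180,180])

```text
clock: 7.03
eef_pos: [448.4, -55.1, 254.6]
orientation: [-0.617, -3.079, 0.0]
force: [-0.3, -0.6, -1.5]
gripper_width: 49.2
grasp_force: 30.0
```

Run:
```python
from h import *
from scipy.spatial.transform import Rotation as Ro
s=r.read_state();T=Ro.from_rotvec(s["orientation"]).as_matrix()
print(s["eef_pos"],s["joints"].round(3),s["force"],s["grasp_force"],"xang",np.arctan2(T[1,0],T[0,0]));print(T.round(3))
im,d,c=grab("wrist");cv2.imwrite("pics/w3.png",im[:,:,::-1]);np.save("w3.npy",cloud(d,c))
np.savez("w3c.npz",**{k:np.array(c[k]) for k in("mtx","R","t")})
```

```text
[448.3573163  -55.14961284 254.63847242] [-0.148  0.157  1.888 -0.     1.098 -1.323] [-0.33366982 -0.61507275 -1.52360774] 29.99926507472992 xang 2.7461450233527396
[[-0.923  0.385 -0.001]
 [ 0.385  0.923  0.   ]
 [ 0.001 -0.    -1.   ]]
```

View pics/w3.png

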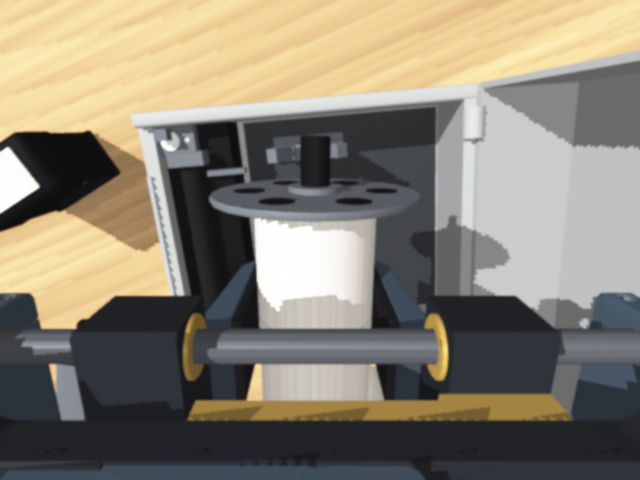

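Flange now points to the feed-button side: the button is at (170,142) and the left bracket near (307,150). A remaining turn of 0.082 rad is needed. I'll apply it and check the bracket against the spindle.

servo_tool(slide=[[0,0,0],[-1,0,0],[0,0,0],[0,0,0]], rotation=[[0,0,-0.082],[0,0,0],[0,0,0],[0,0,0]], claw=[180,180,180,180])

```text
clock: 7.42
eef_pos: [449.7, -55.5, 255.2]
orientation: [-0.491, -3.103, 0.0]
force: [-0.5, 0.8, -1.5]
gripper_width: 49.5
grasp_force: 30.0
```

Run:
```python
from h import *
from scipy.spatial.transform import Rotation as Ro
s=r.read_state();T=Ro.from_rotvec(s["orientation"]).as_matrix()
print(s["eef_pos"],"xang",np.arctan2(T[1,0],T[0,0]))
im,d,c=grab("wrist");W=cloud(d,c);cv2.imwrite("pics/w4.png",im[:,:,::-1])
o=np.array([450.9,-56.3]);a=np.array([-.9512,.3085]);n=np.array([.3085,.9512])
Q=np.stack([(W[...,:2]-o)@n,(W[...,:2]-o)@a,W[...,2]],-1).reshape(-1,3)
k=(abs(Q[:,0])<35)&(Q[:,1]>50)&(Q[:,1]<80)&(Q[:,2]>86)&(Q[:,2]<100);g=Q[k]
print("bracket",k.sum(),np.percentile(g,[3,50,97],axis=0).round(1))
k=(abs(Q[:,0])<15)&(Q[:,1]>56)&(Q[:,1]<85)&(Q[:,2]>165)&(Q[:,2]<215);g=Q[k]
print("spindle",k.sum(),np.percentile(g,[3,50,97],axis=0).round(1))
k=(abs(Q[:,0])<50)&(Q[:,1]>45)&(Q[:,1]<60)&(Q[:,2]>150)&(Q[:,2]<245);g=Q[k]
print("flange",k.sum(),np.percentile(g,[3,50,97],axis=0).round(1))
k=(abs(Q[:,0])<30)&(Q[:,1]>0)&(Q[:,1]<45)&(Q[:,2]>150)&(Q[:,2]<245);g=Q[k]
print("paper",k.sum(),np.percentile(g,[3,50,97],axis=0).round(1))
```

```text
[449.69552603 -55.54259719 255.18878739] xang 2.827803901882015
bracket 649 [[-25.7  60.7  86.4]
 [-12.2  65.1  93.7]
 [ 24.6  69.4  96.9]]
spindle 1807 [[ -6.8  56.4 192.1]
 [  0.   64.9 197.3]
 [  7.1  75.6 202.1]]
flange 8042 [[-34.6  45.8 166.9]
 [  0.4  54.3 213.6]
 [ 34.9  56.9 233.9]]
paper 14997 [[-2.790e+01  3.300e+00  1.979e+02]
 [ 1.000e-01  1.980e+01  2.150e+02]
 [ 2.830e+01  4.360e+01  2.338e+02]]
```

servo_tool(slide=[[0,0,12],[0,0,18],[0,0,20],[0,0,20],[0,0,18],[0,0,12],[0,0,8],[0,0,5],[0,0,0],[0,0,0]], rotation=[[0,0,0],[0,0,0],[0,0,0],[0,0,0],[0,0,0],[0,0,0],[0,0,0],[0,0,0],[0,0,0],[0,0,0]], claw=[180,180,180,180,180,180,180,180,180,180])

```text
clock: 8.3
eef_pos: [450.0, -55.6, 142.6]
orientation: [0.488, 3.103, -0.0]
force: [0.0, 0.1, -1.4]
gripper_width: 49.5
grasp_force: 30.0
```

servo_tool(slide=[[0,0,3],[0,0,2],[0,0,1],[0,0,0]], rotation=[[0,0,0],[0,0,0],[0,0,0],[0,0,0]], claw=[180,180,180,180])

```text
clock: 8.63
eef_pos: [449.6, -55.6, 136.3]
orientation: [0.488, 3.103, -0.0]
force: [-0.1, -0.2, -1.4]
gripper_width: 49.4
grasp_force: 30.0
```

servo_tool(slide=[[0,0,1.5],[0,0,1.5],[0,0,0],[0,0,0]], rotation=[[0,0,0],[0,0,0],[0,0,0],[0,0,0]], claw=[180,180,180,180])

```text
clock: 8.97
eef_pos: [449.6, -55.5, 133.2]
orientation: [-0.488, -3.103, 0.0]
force: [0.6, 0.1, -2.2]
gripper_width: 49.2
grasp_force: 30.0
```

servo_tool(slide=[[0,0,1],[0,0,0.5],[0,0,0],[0,0,0]], rotation=[[0,0,0],[0,0,0],[0,0,0],[0,0,0]], claw=[180,180,180,180])

```text
clock: 9.3
eef_pos: [449.7, -55.5, 131.7]
orientation: [0.488, 3.103, -0.0]
force: [0.2, 0.0, -1.3]
gripper_width: 49.5
grasp_force: 30.0
```

servo_tool(slide=[[0,0,0.7],[0,0,0],[0,0,0]], rotation=[[0,0,0],[0,0,0],[0,0,0]], claw=[180,180,180])

```text
clock: 9.55
eef_pos: [449.7, -55.6, 131.3]
orientation: [0.488, 3.103, -0.0]
force: [0.3, -0.1, 1.6]
gripper_width: 49.6
grasp_force: 30.0
```

servo_tool(slide=[[0,0,0.7],[0,0,0],[0,0,0]], rotation=[[0,0,0],[0,0,0],[0,0,0]], claw=[180,180,180])

```text
clock: 9.8
eef_pos: [449.8, -55.6, 131.1]
orientation: [0.488, 3.103, -0.0]
force: [-2.4, 1.4, 7.7]
gripper_width: 49.8
grasp_force: 30.0
```

It's seated, with contact at the same height as at the grasp. Releasing.

servo_tool(slide=[[0,0,0],[0,0,0],[0,0,0],[0,0,0],[0,0,0],[0,0,0]], rotation=[[0,0,0],[0,0,0],[0,0,0],[0,0,0],[0,0,0],[0,0,0]], claw=[105,85,65,58,58,58])

```text
clock: 10.3
eef_pos: [449.7, -55.5, 130.2]
orientation: [-0.488, -3.103, 0.0]
force: [-0.9, 0.4, -0.1]
gripper_width: 70.2
grasp_force: 0.0
```

servo_tool(slide=[[0,0,-8],[0,0,-15],[0,0,-25],[0,0,-30],[0,0,-30],[0,0,-30],[0,0,-30],[0,0,-30],[0,0,0],[0,0,0]], rotation=[[0,0,0],[0,0,0],[0,0,0],[0,0,0],[0,0,0],[0,0,0],[0,0,0],[0,0,0],[0,0,0],[0,0,0]], claw=[58,58,58,58,58,58,58,58,58,58])

```text
clock: 11.13
eef_pos: [450.1, -55.6, 330.3]
orientation: [0.487, 3.099, -0.0]
force: [0.8, 0.5, -1.0]
gripper_width: 70.3
grasp_force: 0.0
```

Run:
```python
from h import *
from scipy.optimize import least_squares
im,d,c=grab("wrist");W=cloud(d,c);cv2.imwrite("pics/w5.png",im[:,:,::-1])
o=np.array([450.9,-56.3]);a=np.array([-.9512,.3085]);n=np.array([.3085,.9512])
Q=np.stack([(W[...,:2]-o)@n,(W[...,:2]-o)@a,W[...,2]],-1)
k=(im.min(2)>90)&(abs(Q[...,0])<30)&(abs(Q[...,1])<47)&(Q[...,2]>72)&(Q[...,2]<98);p=Q[k]
f=lambda q:np.hypot(p[:,0]-q[0]-q[2]*p[:,1],p[:,2]-q[1]-q[3]*p[:,1])-25
s=least_squares(f,[0,68,0,0],loss="soft_l1");print(k.sum(),"lat,z,yaw,tilt",s.x.round(3),"axial",np.percentile(p[:,1],[1,99]))
print(r.read_state()["eef_pos"],r.read_state()["joints"].round(2))
```

```text
5364 lat,z,yaw,tilt [ 1.0000e-03  6.8645e+01 -2.0000e-03 -2.0000e-03] axial [-45.87677654  46.2266153 ]
[449.3138442  -55.46885963 328.63323646] [-0.15  0.1   1.76 -0.    1.28 -1.41]
```

View pics/w5.png

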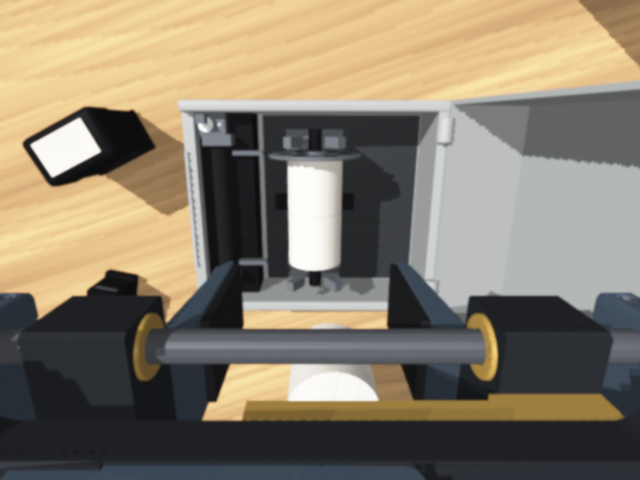

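The roll is seated level: axis z 68.6, tilt about 0, lateral offset 0, flange at row 155 on the feed-button side. Next I'll raise the arm, turn the tool a quarter turn, shut the fingers and pass over the lid to behind it.

servo_tool(slide=[[0,0,-20],[0,0,-20],[0,0,-20],[0,0,-15],[0,0,-10],[0,0,0],[0,0,0],[0,0,0],[0,0,0],[0,0,0]], rotation=[[0,0,0.12],[0,0,0.12],[0,0,0.12],[0,0,0.12],[0,0,0.12],[0,0,0.12],[0,0,0.12],[0,0,0.12],[0,0,0.12],[0,0,0.12]], claw=[255,255,255,255,255,255,255,255,255,255])

```text
clock: 12.02
eef_pos: [449.1, -55.4, 411.4]
orientation: [-2.159, -2.277, 0.004]
force: [-0.4, 0.4, 0.6]
gripper_width: 7.1
grasp_force: 0.0
```

servo_tool(slide=[[0,0,0],[0,0,0],[0,0,0],[0,0,0],[0,0,0]], rotation=[[0,0,0.12],[0,0,0.12],[0,0,0.12],[0,0,0],[0,0,0]], claw=[255,255,255,255,255])

```text
clock: 12.43
eef_pos: [449.3, -55.5, 412.0]
orientation: [-2.525, -1.866, 0.003]
force: [0.6, 0.7, 0.0]
gripper_width: 0.4
grasp_force: 0.0
```

servo_tool(slide=[[0,0,0],[30,0,0],[35,0,0],[35,0,0],[35,0,0],[35,0,0],[35,0,0],[35,0,0],[35,0,0],[30,0,0]], rotation=[[0,0,0.016],[0,0,0],[0,0,0],[0,0,0],[0,0,0],[0,0,0],[0,0,0],[0,0,0],[0,0,0],[0,0,0]], claw=[255,255,255,255,255,255,255,255,255,255])

```text
clock: 13.27
eef_pos: [545.0, 236.6, 412.6]
orientation: [-2.542, -1.846, 0.001]
force: [1.2, 0.4, 0.1]
gripper_width: 0.6
grasp_force: 0.0
```

servo_tool(slide=[[0,0,0],[0,0,0],[0,0,25],[0,0,30],[0,0,30],[0,0,22],[0,0,0],[0,0,0]], rotation=[[0,0,0],[0,0,0],[0,0,0],[0,0,0],[0,0,0],[0,0,0],[0,0,0],[0,0,0]], claw=[255,255,255,255,255,255,255,255])

```text
clock: 13.93
eef_pos: [544.3, 233.1, 306.0]
orientation: [-2.545, -1.842, 0.003]
force: [0.3, 0.7, 0.7]
gripper_width: 0.5
grasp_force: 0.0
```

```bash
cat > lid.py <<'E'
from h import *
def st():
    s=r.read_state();o=np.array([450.9,-56.3]);d=s["eef_pos"][:2]-o
    print("px",d@[.3085,.9512],"py",d@[-.9512,.3085],"tipz",s["eef_pos"][2]-78,s["joints"].round(2),s["force"].round(1),s["orientation"].round(3),s["clock"])
E
python3 - <<'E'
from lid import *
st()
pr=None
for th in np.r_[1.86,1.83:0:-0.07,0]:
    p=np.array([114-180*np.cos(th)+85*np.sin(th)+16,75+180*np.sin(th)+85*np.cos(th)])
    print(round(th,2),p.round(1),None if pr is None else (p-pr).round(1));pr=p
E
```

```text
px 304.0822552680104 py 0.4139063021598872 tipz 228.045247672409 [ 0.39  0.34  1.5  -0.    1.3   0.7 ] [0.3 0.7 0.7] [-2.545 -1.842  0.003] 13.9333
1.86 [262.8 223.3] None
1.83 [258.3 227.2] [-4.5  3.9]
1.76 [247.3 235.8] [-11.    8.6]
1.69 [235.8 243.6] [-11.5   7.8]
1.62 [223.8 250.6] [-12.1   7. ]
1.55 [211.2 256.7] [-12.5   6.1]
1.48 [198.3 262. ] [-12.9   5.2]
1.41 [185.1 266.3] [-13.2   4.3]
1.34 [171.6 269.7] [-13.5   3.4]
1.27 [157.9 272.1] [-13.7   2.4]
1.2 [144.  273.6] [-13.9   1.5]
1.13 [130.1 274.1] [-13.9   0.5]
1.06 [116.2 273.6] [-13.9  -0.5]
0.99 [102.3 272.1] [-13.9  -1.5]
0.92 [ 88.6 269.7] [-13.7  -2.4]
0.85 [ 75.1 266.3] [-13.5  -3.4]
0.78 [ 61.8 262. ] [-13.2  -4.3]
0.71 [ 48.9 256.8] [-12.9  -5.2]
0.64 [ 36.4 250.7] [-12.5  -6.1]
0.57 [ 24.3 243.7] [-12.1  -7. ]
0.5 [ 12.8 235.9] [-11.5  -7.8]
0.43 [  1.8 227.3] [-11.   -8.6]
0.36 [ -8.5 218. ] [-10.3  -9.3]
0.29 [-18.2 207.9] [ -9.7 -10. ]
0.22 [-27.1 197.2] [ -8.9 -10.7]
0.15 [-35.3 185.9] [ -8.2 -11.3]
0.08 [-42.6 174.1] [ -7.4 -11.8]
0.01 [-49.1 161.8] [ -6.5 -12.3]
0.0 [-50. 160.] [-0.9 -1.8]
```

servo_tool(slide=[[-15,0,0],[-15,0,0],[-8,0,0.5],[-5,0,0.5],[-3,0,0],[-6,0,-4],[-6,0,-4],[-10,0,-7],[-12,0,-8],[-12,0,-7]], rotation=[[0,0,0],[0,0,0],[0,0,0],[0,0,0],[0,0,0],[0,0,0],[0,0,0],[0,0,0],[0,0,0],[0,0,0]], claw=[255,255,255,255,255,255,255,255,255,255])

```text
clock: 14.77
eef_pos: [516.3, 147.1, 336.1]
orientation: [-2.543, -1.844, -0.004]
force: [1.8, 2.7, -2.2]
gripper_width: 0.1
grasp_force: 1.5
```

```bash
python3 -c "
from lid import *
st()"
```

```text
px 213.62091308917556 py 0.5175704398937384 tipz 258.09694217667806 [0.26 0.23 1.58 0.   1.33 0.57] [ 1.8  2.7 -2.2] [-2.543 -1.844 -0.004] 14.7667
```

servo_tool(slide=[[-13,0,-4.5],[-13,0,-4],[-13.5,0,-3],[-13.5,0,-2.5],[-14,0,-1.5],[-14,0,-0.5],[-14,0,0.5],[-14,0,1.5],[-13.5,0,2.5],[-13.5,0,3.5]], rotation=[[0,0,0],[0,0,0],[0,0,0],[0,0,0],[0,0,0],[0,0,0],[0,0,0],[0,0,0],[0,0,0],[0,0,0]], claw=[255,255,255,255,255,255,255,255,255,255])

```text
clock: 15.6
eef_pos: [473.4, 15.9, 344.7]
orientation: [2.542, 1.841, 0.002]
force: [1.7, 1.1, 4.8]
gripper_width: 0.8
grasp_force: 2.0
```

```bash
python3 -c "
from lid import *
st()"
```

```text
px 75.58725364603649 py 0.8770270960015054 tipz 266.6767081430177 [ 0.01  0.13  1.69 -0.    1.32  0.33] [1.7 1.1 4.8] [2.542e+00 1.841e+00 2.000e-03] 15.6
```

On the arc at θ≈0.85, with about 5 N on the lid. Continuing.

servo_tool(slide=[[-13,0,4.3],[-13,0,5.2],[-12.5,0,6.1],[-12,0,7],[-11.5,0,7.8],[-11,0,8.6],[-10.3,0,9.3],[-9.7,0,10],[-8.9,0,10.7]], rotation=[[0,0,0],[0,0,0],[0,0,0],[0,0,0],[0,0,0],[0,0,0],[0,0,0],[0,0,0],[0,0,0]], claw=[255,255,255,255,255,255,255,255,255])

```text
clock: 16.35
eef_pos: [441.1, -80.4, 273.4]
orientation: [2.544, 1.843, -0.002]
force: [1.4, -0.9, 2.1]
gripper_width: 0.5
grasp_force: 0.8
```

```bash
python3 -c "
from lid import *
st()"
```

```text
px -25.95118283836963 py 1.8726451195816836 tipz 195.41033110241563 [-0.21  0.13  1.86 -0.    1.14  0.11] [ 1.4 -0.9  2.1] [ 2.544e+00  1.843e+00 -2.000e-03] 16.35
```

servo_tool(slide=[[-6,0,7.5],[-5,0,7],[-4.5,0,7],[-4,0,6.5],[-2,0,4],[0,0,0],[0,0,0]], rotation=[[0,0,0],[0,0,0],[0,0,0],[0,0,0],[0,0,0],[0,0,0],[0,0,0]], claw=[255,255,255,255,255,255,255])

```text
clock: 16.93
eef_pos: [435.2, -99.6, 242.1]
orientation: [-2.544, -1.843, 0.001]
force: [0.6, 0.4, -0.5]
gripper_width: 0.2
grasp_force: 0.0
```

servo_tool(slide=[[-0.5,0,1],[-0.5,0,1],[0,0,0],[0,0,0]], rotation=[[0,0,0],[0,0,0],[0,0,0],[0,0,0]], claw=[255,255,255,255])

```text
clock: 17.27
eef_pos: [435.0, -100.5, 240.5]
orientation: [2.544, 1.843, 0.0]
force: [-0.2, -0.9, -0.3]
gripper_width: 0.5
grasp_force: 0.0
```

servo_tool(slide=[[0,0,0.8],[0,0,0.7],[0,0,0],[0,0,0]], rotation=[[0,0,0],[0,0,0],[0,0,0],[0,0,0]], claw=[255,255,255,255])

```text
clock: 17.6
eef_pos: [435.0, -100.6, 238.9]
orientation: [2.544, 1.843, 0.0]
force: [-0.4, -0.7, 1.2]
gripper_width: 0.4
grasp_force: 0.4
```

servo_tool(slide=[[0,0,0.8],[0,0,0],[0,0,0]], rotation=[[0,0,0],[0,0,0],[0,0,0]], claw=[255,255,255])

```text
clock: 17.85
eef_pos: [435.0, -100.6, 238.5]
orientation: [2.544, 1.843, 0.0]
force: [-1.4, -0.6, 5.2]
gripper_width: 0.3
grasp_force: 2.7
```

servo_tool(slide=[[0,0,0.7],[0,0,0],[0,0,0]], rotation=[[0,0,0],[0,0,0],[0,0,0]], claw=[255,255,255])

```text
clock: 18.1
eef_pos: [434.9, -100.6, 238.5]
orientation: [2.544, 1.842, 0.001]
force: [-3.5, -0.4, 10.2]
gripper_width: 0.5
grasp_force: 5.0
```

servo_tool(slide=[[0,0,0.5],[0,0,0],[0,0,0]], rotation=[[0,0,0],[0,0,0],[0,0,0]], claw=[255,255,255])

```text
clock: 18.35
eef_pos: [434.9, -100.6, 238.5]
orientation: [2.543, 1.842, 0.001]
force: [-3.3, -0.6, 12.8]
gripper_width: 0.3
grasp_force: 6.7
```

The height holds at tip z≈160.5 while the force climbs to 13 N, so the lid is on its stop. I'll retreat and check.

servo_tool(slide=[[0,0,-3],[0,0,-10],[0,0,-25],[0,0,-30],[0,0,-30],[0,0,-30],[0,0,0],[0,0,0],[0,0,0]], rotation=[[0,0,0],[0,0,0],[0,0,0],[0,0,0],[0,0,0],[0,0,0],[0,0,0],[0,0,0],[0,0,0]], claw=[255,255,255,255,255,255,255,255,255])

```text
clock: 19.1
eef_pos: [434.4, -100.4, 363.7]
orientation: [-2.543, -1.842, 0.002]
force: [0.2, -0.4, 0.8]
gripper_width: 0.4
grasp_force: 0.0
```

Run:
```python
from lid import *
st();im,d,c=grab("side");cv2.imwrite("pics/s2.png",im[:,:,::-1])
for n in("wrist","side","top"):
    if n!="side": im,d,c=grab(n)
    W=cloud(d,c);o=np.array([450.9,-56.3])
    q=np.c_[(W.reshape(-1,3)[:,:2]-o)@np.array([[.3085,-.9512],[.9512,.3085]]),W.reshape(-1,3)[:,2]]
    k=(abs(q[:,1])<80)&(q[:,0]>-70)&(q[:,0]<105)&(abs(q[:,2]-160)<15);g=q[k]
    if k.sum()>50: print(n,k.sum(),"slope,z at 0:",np.polyfit(g[:,0],g[:,2],1))
```

```text
px -47.00492084214801 py 2.054371401903758 tipz 285.7422053200349 [-0.25  0.07  1.7   0.    1.37  0.06] [ 0.2 -0.4  0.8] [-2.543e+00 -1.842e+00  2.000e-03] 19.1
wrist 51505 slope,z at 0: [-2.66600356e-03  1.61227116e+02]
side 51505 slope,z at 0: [-2.66600356e-03  1.61227116e+02]
top 2952 slope,z at 0: [-8.28282562e-03  1.59692753e+02]
```

View pics/s2.png

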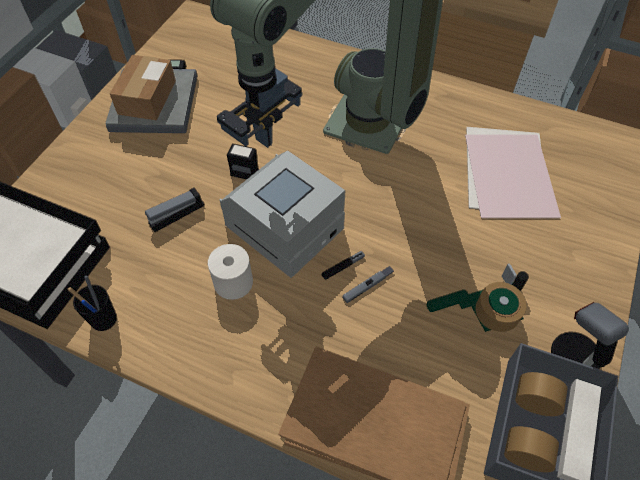

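The side view shows the lid shut flat at px (285,205): slope about 0, top at 160–161 mm. The stamp, stapler, spare roll, marker, cutter and tape gun haven't moved, and the arm is clear. Handing in.

```bash
python3 -c "
from rig import r
print(r.close_job())"
```

```text
the job is handed in; nothing more can be done
None
```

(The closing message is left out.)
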